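Open the pantry safe with its override key and hold it turned

TASK

The safe's keypad is dead, so open it with the override key: slide the keyhole cover fully open towards the keypad, take the safe key (the longest one, with two bits and a square black bow) from the wooden rack, and put it into the keyhole until its collar sits on the plate, wiggling it gently past the sticky pins rather than forcing it. Then turn it clockwise a quarter turn to its stop, against the spring, and finish while still gripping it there, held turned, so that I can work the knob and lift the lid. Leave the other keys and everything else where they stand.

Things in the scene. Friction and masses are not known exactly. Their poses are not given: they have to be found in the camera images.
- safe_key: the override key, loose, 40 g, 71 mm long, hanging blade down in one of the rack's three slots. Origin: centre of its tip; z up the shank. Two flat bits at the tip, 10 mm high, together 18 mm wide along y, 4 mm thick along x, lower corners rounded 4 mm; round shank 5.5 mm; collar 16 mm across at z = 27 to 30 mm; neck 6.4 mm. A half turn about z leaves its shape the same
- key_bow (a point): centre of the safe key's square black plastic bow, 56 mm above the key's tip (29 mm above the underside of the collar), axes as the key's. The bow is 30 mm wide along y, 30 mm high and 12 mm thick along x: grip it across x. The other two keys are shorter, with a round or a small steel bow
- key_rack: fixed pine rack, 224 mm along y, 70 mm deep. Origin: centre of its underside on the table. Keys hang by their collars or shoulders on its top board, 70 mm up, in slots 60 mm apart along y; each slot is 21 mm long along y, 7 mm wide and right through. Lift a key straight up at least 35 mm to free it
- house_key: another key in the rack, 58 mm long with a round black bow 26 mm across; origin at its tip; leave it
- padlock_key: another key in the rack, 41 mm long with a small steel bow; origin at its tip; leave it
- keyhole (a point): centre of the mouth of the keyhole in the lock plate on the lid of the fixed grey safe, 126 mm above the table. Axes: x to the hinges at the safe's back, y to its keypad, z up. Slot 20 mm along y, 6.4 mm along x, mouth chamfered 2 mm. Fully in, the collar rests on the plate and the key's tip is 27 mm below the mouth. Rails 5 mm high run 26 mm either side in x; a knob 22 mm high is 88 mm away at -y
- pins (a point): point on the keyhole's axis 10 mm below the mouth, level with two sticky spring pins that stand in from the two ends of the slot (along y). The key's tip meets them 8 to 9 mm down and has pushed them aside by 14 mm; the core is entered at 16 mm. A straight push sticks here even at 30 N; twisting the key to and fro by 0.1 rad about its axis while pressing with 4 to 12 N works it through
- cover (a joint): position of the dark cover plate over the keyhole, which slides along the keyhole point's +y, m: 0 to 0.008 at the start (shut), 0.058 at the stop (fully open). Friction about 2 N; it stays where it is left
- cover_grip (a point): middle of the top of the cover's grip rib. The rib is 10 mm thick along y, 32 mm long along x, 14 mm high; its top is 17.5 mm above the lock plate; the cover plate is 47 by 44 mm, its top 3.5 mm above the lock plate. With the cover fully open the rib is 58 mm from the keyhole
- core (a joint): angle of the lock's core, rad: 0 at rest, grows clockwise seen from above, stop at 1.571 (a quarter turn). A spring turns it back, about 0.02 N m at 0 and 0.1 N m at the stop. The key turns only when fully in; it has about 0.13 rad of play in the core each way
- food_tin: a tin 72 mm across and 55 mm high standing at the back of the safe's lid; origin at its underside; leave it
- jam_jar: glass jar 68 mm across and 85 mm high behind the rack; origin at its underside; leave it
- batteries: pack of four AA cells, 58 by 48 by 14 mm, lying in front of the safe; origin at its underside; leave it
- teapot: white teapot 125 mm high on the left; origin at its underside; leave it
- kettle: electric kettle 198 mm high on the left; origin at its underside; leave it
- jug_bottle: white plastic bottle 200 mm high on the right; origin at its underside; leave it
- safe: the fixed grey steel safe: 350 mm along y, 250 mm deep along x, lid top 120 mm above the table. Origin: centre of its underside. Its keypad, knob and lock plate are on the front (-x) part of the lid; the keyhole is at (-70, -50, 126) mm

How it is judged:
By the outcome, as a careful person would: the job done as asked, in the order asked, and still so for the second after the job is handed in, while the arm keeps its last pose, push and grip.
It also fails if it takes over 61 s, if anything falls off the work surface, if the arm or the gripper's body presses on something with over 40 N, if the wrist force passes 120 N, or if a joint passes its speed limit or range.

ROBOT

A 6-joint arm with a two-finger parallel gripper is mounted at the origin on the work surface. World frame = base frame: x ahead of the robot, y to its left, z up, the work surface at z = 0. Lengths are in mm, angles in rad, forces in N, time in s.
With the tool pointing down it reaches from about 350 to 875 mm from the base axis. Payload 4.2 kg.
Tool frame: the origin (TCP) lies at the very end of the fingers, on their centre line; the grasp point (between the pads) lies 19 mm behind it; y points along the fingers, z is the direction in which the jaws open and shut, and the axes are right-handed (so a half turn about y gives the same grasp; the last joint's range is limited). The gripper opens to 85 mm and grips with 20 to 120 N. Pads are 22 mm wide; open, the fingers measure 114 mm over their backs; the gripper's body (76 mm by 85 mm) begins 54 mm behind the grasp point. The pads swing forward as they close: fully open they stand 13 mm farther back than shut.
Start: joints at [1.369, 0.385, 0.008, 0, -1.194, -0.259], TCP at [277.882, 559.804, 231.312] pointing down, gripper open.
Joint ranges: [-3.14, 3.14], [-1.21, 2.06], [-1.07, 1.41], [-3.16, 2.05], [-2.99, -0.16], [-3.1, 3.1]. Speed limits (rad/s): [2.79, 2.79, 3.14, 3.14, 3.14, 3.14].

INTERFACE

Orientations are given as a unit quaternion [x, y, z, w].
In Python, from bench import arm gives the robot as it stands.
- The arm moves only by the shell command python3 -m creep 'ROWS'. ROWS is JSON, a list of rows, each an object with "delta_pos": the shift along the tool's x, y, z in mm, a list of three; "rot": the turn, a rotation vector about the tool's x, y, z in rad, a list of three; "jaw": the finger opening in mm, from 0 to 85.4. A call has exactly 10 rows; each row shifts and turns the commanded pose from where the row before left it, along the tool's axes as they then stand; what a row does not reach is not made up. A row lasts 1/12 s, in which the tool goes at most 41.7 mm and 7.16 degrees, less where a joint would pass 70% of its speed; a pose out of reach is approached as far as the arm can. A call is refused whole if a number of a shift passes 41.7 or a number of a turn 0.125, either way. A call with a gripper value outside its range is refused whole. The fingers move at their own pace and stop on an object; the grip force is fixed at half the most. Time passes only in rows, so rows that do not move let the fingers close, or fill a call up. It gives the time, the measured TCP pose, the force and the opening at its end, in the units of the state.
- arm.read_state(): the state, without advancing time (a new reading comes with each control period).
- arm.get_image(name): name is "scene" or "top" or "wrist"; returns the picture (384x512x3 uint8, red, green, blue); there is no depth.
- arm.calibration(name): a dict with "intrinsics" (3x3 intrinsics, pixels), "dist_coeffs" ([k1, k2, p1, p2, k3] as OpenCV has them; the pictures are not rectified), "R" (3x3) and "t" (3): a world point X has camera coordinates R X + t. Camera axes: x right, y down, z forward; pixel columns grow to the right and rows downward; lengths in mm; the calibration is good to about 2 mm. A picture is of the moment at which its call begins: read the wrist's pose just before it. calibration takes no time and is no camera call; for the wrist camera it gives the pose at the moment of the call.
- arm.job_done(): hands the job in, once; it reports no verdict.
Trained networks look in the newest picture that a camera, given by its name, has taken for a name from the list of things; names that differ only in an ending like _2 or _b are one class to them, and where a whole thing is asked for, a point or a joint stands for the part that bears it (a point fixed in the world has none). Each returns a list of dicts, best first, with "p" (0 to 1); they miss things now and then, are a little off and sometimes report something else, mostly with a low value. They report only what shows in the picture. A call takes as long as a camera call.
- arm.find_in(camera, target): "location" ([column, row] in pixels, amid what is visible of it).
- arm.masks_of(camera, target): "pixels" (384x512 bool, what is visible of it) and "location" ([column, row] in pixels, amid what is visible of it).
The state is a dict: "clock": time; "joints": joint angles; "joint_vel": joint speeds; "joint_efforts": joint torques, N m; "position": TCP position; "ee_rot": TCP orientation; "contact_force": force on the tool from outside, world axes, zero at the start; "wrist_torque": the same for the moment, N m; "gripper_width": finger opening in mm.
Only numpy, scipy, OpenCV 4.12 (cv2) and the standard library are available. Lean on these libraries where they do the work, as an engineer would, in place of code of your own. Each camera call takes 0.05 s, during which the arm holds its last target. There are 200 camera calls.

## Working session

There is one attempt and no reset: what is moved stays moved. The work goes in short steps, Python scripts to look and compute and a shell command to move; the robot and the scene stay as the last step left them, time stands still between calls to the robot, and variables do not carry over. Pictures are saved under pics/ and viewed, about 8 in all and at most 12, crops included, and the job is handed in when it is done.

```bash
mkdir -p pics; ls; python3 - <<'E'
from bench import arm
import cv2,numpy as np
print({k:np.round(v,3) for k,v in arm.read_state().items()})
ims=[]
for c in ("scene","top"):
    im=arm.get_image(c)[:,:,::-1]; cv2.imwrite(f"pics/{c}0.png",im); ims.append(im)
    k=arm.calibration(c); print(c,np.round(k["intrinsics"],1).tolist(),np.round(k["R"],3).tolist(),np.round(k["t"],1), np.round(k["dist_coeffs"],3))
    for t in ("safe_key","key_bow","key_rack","keyhole","cover_grip","house_key","padlock_key","safe"):
        print(t,[(round(d["p"],2),np.round(d["location"]).tolist()) for d in arm.find_in(c,t)[:3]])
cv2.imwrite("pics/a.png",cv2.resize(ims[0],(800,600)))
cv2.imwrite("pics/b.png",cv2.resize(ims[1],(800,600)))
print(arm.read_state()["clock"])
E
```

```text
pics
{'clock': np.float64(0.0), 'joints': array([ 1.369,  0.386,  0.007, -0.   , -1.194, -0.259]), 'joint_vel': array([ 0.   ,  0.001, -0.002, -0.   , -0.001, -0.   ]), 'joint_efforts': array([ 0.0000e+00, -3.9229e+01,  1.8841e+01,  4.1860e+00, -5.0000e-03,
       -0.0000e+00]), 'position': array([277.633, 559.288, 230.218]), 'ee_rot': array([-0.161, -0.688,  0.689,  0.162]), 'contact_force': array([-0.211,  0.508, -0.796]), 'wrist_torque': array([ 0.037,  0.031, -0.023]), 'gripper_width': np.float64(85.278)}
scene [[378.8, 0.0, 251.5], [0.0, 378.8, 187.4], [0.0, 0.0, 1.0]] [[0.343, 0.939, -0.019], [0.528, -0.209, -0.823], [-0.777, 0.272, -0.568]] [-203.8 -194.6 1772.2] [0.036 0.    0.    0.    0.   ]
safe_key []
key_bow [(0.7, [390.0, 164.0]), (0.46, [174.0, 190.0])]
key_rack [(0.75, [164.0, 217.0])]
keyhole [(0.95, [286.0, 206.0])]
cover_grip [(0.54, [266.0, 183.0])]
house_key [(0.66, [177.0, 193.0]), (0.62, [144.0, 210.0])]
padlock_key [(0.2, [84.0, 219.0])]
safe [(0.96, [286.0, 209.0])]
top [[374.0, 0.0, 256.3], [0.0, 374.0, 191.9], [0.0, 0.0, 1.0]] [[0.021, -1.0, -0.013], [-0.999, -0.02, -0.047], [0.047, 0.014, -0.999]] [   4.2  559.  1337.5] [0.008 0.    0.    0.    0.   ]
safe_key [(0.47, [327.0, 222.0])]
key_bow [(0.57, [330.0, 216.0])]
key_rack [(0.88, [342.0, 212.0])]
keyhole [(0.77, [226.0, 174.0])]
cover_grip [(0.7, [241.0, 189.0]), (0.5, [417.0, 219.0])]
house_key [(0.54, [193.0, 156.0])]
padlock_key []
safe [(0.73, [264.0, 245.0]), (0.68, [224.0, 179.0])]
0.9
```

View pics/a.png

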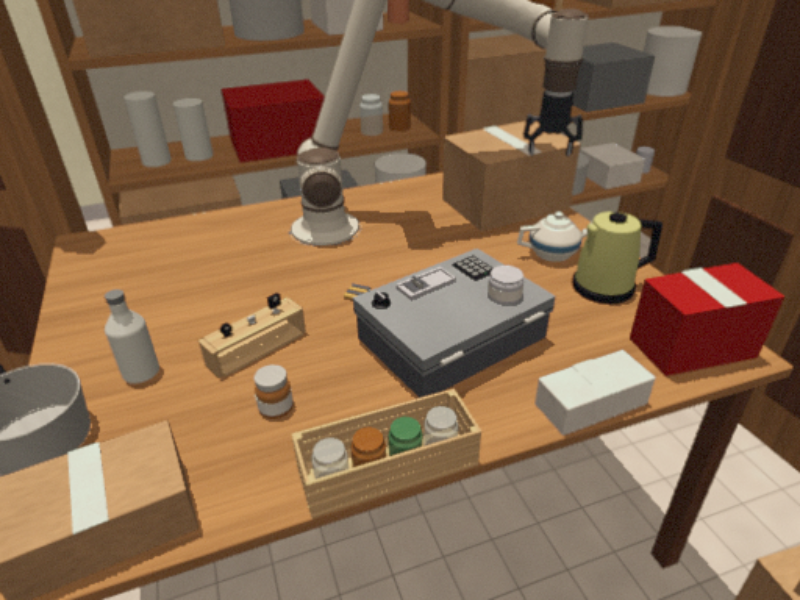

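View pics/b.png

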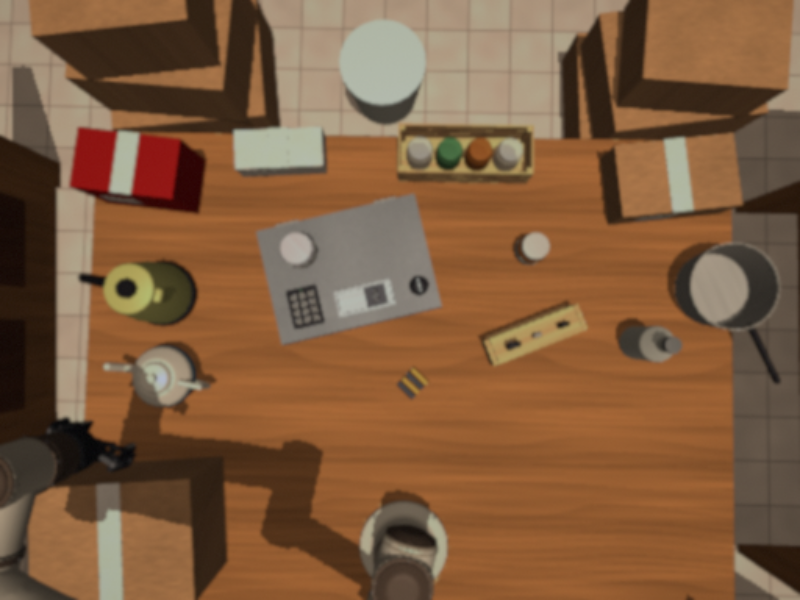

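Scene: the rack is at about (252,335), with the taller black bow at (275,300). In the top view that bow is at (513,343), the cover at (376,295) and the knob at (419,286), all in 800 px coordinates. Next I'll work out estimates.

```bash
cat > h.py <<'E'
from bench import arm
import cv2,numpy as np
from scipy.spatial.transform import Rotation as Rn
def ray(k,uv):
    p=cv2.undistortPoints(np.array([[uv]],float),np.array(k["intrinsics"]),np.array(k["dist_coeffs"]))[0,0]
    R=np.array(k["R"]);t=np.array(k["t"]);return -R.T@t, R.T@np.array([p[0],p[1],1])
def atz(k,uv,z):
    o,d=ray(k,uv);return o+d*(z-o[2])/d[2]
def proj(k,X):
    return cv2.projectPoints(np.array(X,float).reshape(-1,3),cv2.Rodrigues(np.array(k["R"]))[0],np.array(k["t"],float),np.array(k["intrinsics"]),np.array(k["dist_coeffs"]))[0][:,0]
def tool(): s=arm.read_state(); return s,np.array(s["position"]),Rn.from_quat(s["ee_rot"])
def go(target,zdir):
    """tool-frame shift and (sequential) turn to reach TCP target, y down, z axis along +-zdir (world xy)"""
    s,p,R=tool(); z=np.array([*zdir,0.])/np.linalg.norm(zdir)
    if z@R.as_matrix()[:,2]<0: z=-z
    y=np.array([0,0,-1.]); T=Rn.from_matrix(np.c_[np.cross(y,z),y,z])
    return R.inv().apply(np.array(target)-p),(R.inv()*T).as_rotvec()
E
python3 - <<'E'
from h import *
k=arm.calibration("top"); ks=arm.calibration("scene"); arm.get_image("top")
P=lambda u,v,z: atz(k,(u*.64,v*.64),z)
print("bow",P(513,343,110).round(1),"pad",P(537,334,80).round(1),"house",P(562,323,100).round(1))
print("cover rib",P(376,295,135).round(1),"knob",P(419,286,145).round(1))
for t,z in (("safe",120),("key_rack",70)):
    for d in arm.masks_of("top",t)[:2]:
        m=d["pixels"].astype(np.uint8); r=cv2.minAreaRect(cv2.findNonZero(m)); b=cv2.boxPoints(r)
        w=np.array([atz(k,q,z) for q in b]); e=np.diff(np.r_[w,w[:1]],axis=0)[:,:2]
        print(t,round(d["p"],2),w[:,:2].round(0).tolist(),np.linalg.norm(e,axis=1).round(0),np.degrees(np.arctan2(e[:,1],e[:,0])).round(1))
print(proj(ks,P(513,343,110))*800/512, proj(ks,P(376,295,135))*800/512)
s,p,R=tool(); print(R.as_matrix().round(3).tolist())
kw=arm.calibration("wrist"); print(np.array(kw["intrinsics"]).round(1).tolist())
R_=np.array(kw["R"]); o=-R_.T@kw["t"]; print("wrist cam in tool",R.inv().apply(o-p).round(1), R.inv().apply(R_[2]).round(3),R.inv().apply(R_[0]).round(3))
E
```

```text
bow [ 467.2 -227.3  110. ] pad [ 487.3 -284.7   80. ] house [ 512.1 -333.6  100. ]
cover rib [562.4  65.9 135. ] knob [582.5 -24.1 145. ]
safe 0.88 [[701.0, 332.0], [789.0, -10.0], [542.0, -73.0], [454.0, 265.0]] [353. 256. 349. 256.] [ -75.6 -165.7  104.4   15. ]
safe 0.45 [[689.0, -216.0], [714.0, -288.0], [654.0, -308.0], [629.0, -237.0]] [76. 63. 76. 63.] [ -70.4 -161.1  109.6   19. ]
key_rack 0.76 [[478.0, -158.0], [569.0, -372.0], [502.0, -399.0], [412.0, -186.0]] [232.  72. 232.  72.] [ -67.  -157.8  113.    22.7]
[[273.33952322 297.06040653]] [[415.33068952 282.45483629]]
[[-0.896, -0.0, -0.445], [0.445, 0.0, -0.896], [0.0, -1.0, -0.0]]
[[270.4, 0.0, 255.3], [0.0, 270.4, 192.7], [0.0, 0.0, 1.0]]
wrist cam in tool [ -78.  -141.6   -0.3] [0.308 0.951 0.   ] [-0. -0.  1.]
```

```bash
r='{"delta_pos":[-31.6,-0.7,21],"rot":[0,0,0],"jaw":50}'; python3 -m creep '[{"delta_pos":[-31.6,-0.7,21],"rot":[0,0,0],"jaw":50},{"delta_pos":[-31.6,-0.7,21],"rot":[0,0,0],"jaw":50},{"delta_pos":[-31.6,-0.7,21],"rot":[0,0,0],"jaw":50},{"delta_pos":[-31.6,-0.7,21],"rot":[0,0,0],"jaw":50},{"delta_pos":[-31.6,-0.7,21],"rot":[0,0,0],"jaw":50},{"delta_pos":[-31.6,-0.7,21],"rot":[0,0,0],"jaw":50},{"delta_pos":[-31.6,-0.7,21],"rot":[0,0,0],"jaw":50},{"delta_pos":[-31.6,-0.7,21],"rot":[0,0,0],"jaw":50},{"delta_pos":[-31.6,-0.7,21],"rot":[0,0,0],"jaw":50},{"delta_pos":[-31.6,-0.7,21],"rot":[0,0,0],"jaw":50}]'
python3 -m creep '[{"delta_pos":[-31.6,-0.7,21],"rot":[0,0,0],"jaw":50},{"delta_pos":[-31.6,-0.7,21],"rot":[0,0,0],"jaw":50},{"delta_pos":[-31.6,-0.7,21],"rot":[0,0,0],"jaw":50},{"delta_pos":[-31.6,-0.7,21],"rot":[0,0,0],"jaw":50},{"delta_pos":[-31.6,-0.7,21],"rot":[0,0,0],"jaw":50},{"delta_pos":[0,0,0],"rot":[0,-0.12,0],"jaw":50},{"delta_pos":[0,0,0],"rot":[0,-0.12,0],"jaw":50},{"delta_pos":[0,0,0],"rot":[0,-0.12,0],"jaw":50},{"delta_pos":[0,0,0],"rot":[0,-0.12,0],"jaw":50},{"delta_pos":[0,0,0],"rot":[0,-0.12,0],"jaw":50}]'
python3 - <<'E'
from h import *
k=arm.calibration("wrist"); im=arm.get_image("wrist")[:,:,::-1]; cv2.imwrite("pics/w1.png",im)
for t in ("cover_grip","keyhole","cover"):
    for d in arm.find_in("wrist",t)[:2]: print(t,round(d["p"],2),np.round(d["location"]),atz(k,d["location"],143.5).round(1))
print(go([562.4,65.9,200],(-.25,.968)), arm.read_state()["joints"].round(3))
E
```

```text
clock: 1.88
position: [468.1, 229.5, 238.7]
ee_rot: [0.162, 0.689, -0.688, -0.161]
contact_force: [0.1, 0.7, 0.0]
gripper_width: 50.1
clock: 2.72
position: [562.4, 66.6, 241.8]
ee_rot: [-0.051, 0.705, -0.705, 0.051]
contact_force: [-0.5, 0.1, -0.8]
gripper_width: 49.9
cover_grip 0.58 [252. 185.] [569.8  71.3 143.5]
keyhole 0.7 [219. 127.] [617.5 107.2 143.5]
cover 0.68 [476. 291.] [ 490.1 -176.9  143.5]
cover 0.67 [254. 192.] [563.   69.1 143.5]
(array([ 0.10379358, 41.87363759,  1.01019981]), array([ 4.94192336e-05, -1.16503497e-01, -1.30533770e-04])) [ 0.404  0.278 -0.123 -0.    -1.171  1.303]
```

View pics/w1.png

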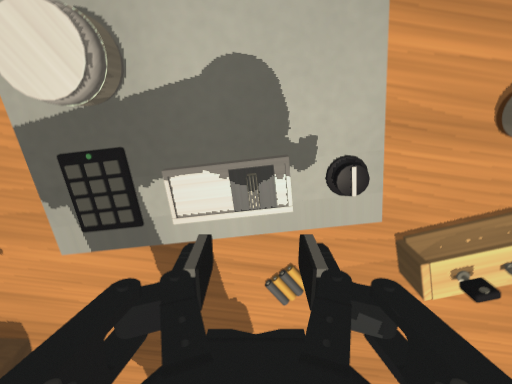

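The cover and its rib are at (253,187), the knob at (348,176), and the square bow at (480,290). I'll finish the turn, descend partway and measure again.

```bash
python3 -m creep '[{"delta_pos":[0,0,0],"rot":[0,-0.117,0],"jaw":50},{"delta_pos":[-4,12,0],"rot":[0,0,0],"jaw":50},{"delta_pos":[0,12,0],"rot":[0,0,0],"jaw":50},{"delta_pos":[0,12,0],"rot":[0,0,0],"jaw":50},{"delta_pos":[0,6,0],"rot":[0,0,0],"jaw":50},{"delta_pos":[0,0,0],"rot":[0,0,0],"jaw":50},{"delta_pos":[0,0,0],"rot":[0,0,0],"jaw":50},{"delta_pos":[0,0,0],"rot":[0,0,0],"jaw":50},{"delta_pos":[0,0,0],"rot":[0,0,0],"jaw":50},{"delta_pos":[0,0,0],"rot":[0,0,0],"jaw":50}]'
python3 - <<'E'
from h import *
k=arm.calibration("wrist"); im=arm.get_image("wrist")[:,:,::-1]; cv2.imwrite("pics/w2.png",im)
cv2.imwrite("pics/w2c.png",cv2.resize(im[90:290,110:400],None,fx=2.7,fy=2.7,interpolation=cv2.INTER_CUBIC))
for t in ("cover_grip","keyhole","cover"):
    for d in arm.find_in("wrist",t)[:2]: print(t,round(d["p"],2),np.round(d["location"]),atz(k,d["location"],143.5).round(1))
s,p,R=tool(); print(p,R.as_matrix().round(3).tolist())
E
```

```text
clock: 3.75
position: [566.6, 68.0, 200.5]
ee_rot: [-0.09, 0.701, -0.701, 0.091]
contact_force: [-1.1, 0.6, -0.6]
gripper_width: 49.8
cover_grip 0.61 [252. 203.] [571.1  72.5 143.5]
keyhole 0.75 [228. 136.] [617.  102.7 143.5]
cover 0.7 [256. 212.] [565.   67.4 143.5]
[566.33425956  67.94153593 200.10052667] [[-0.967, 0.001, 0.253], [-0.253, 0.0, -0.967], [-0.001, -1.0, -0.0]]
```

View pics/w2c.png

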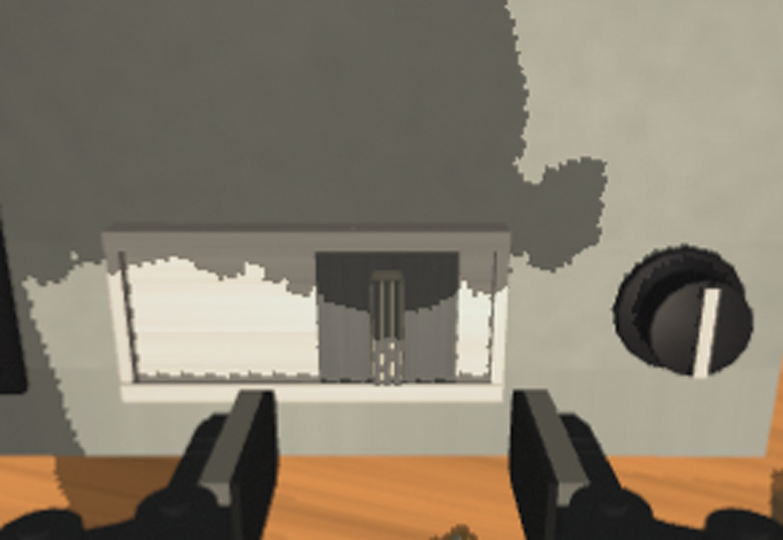

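The image is square to the plate and the rib is at about (254,213), which gives (564,67). I'll descend 67 mm and grip it.

```bash
python3 -m creep '[{"delta_pos":[1,15,0],"rot":[0,0,0],"jaw":50},{"delta_pos":[0,15,0],"rot":[0,0,0],"jaw":40},{"delta_pos":[0,15,0],"rot":[0,0,0],"jaw":40},{"delta_pos":[0,12,0],"rot":[0,0,0],"jaw":40},{"delta_pos":[0,8,0],"rot":[0,0,0],"jaw":40},{"delta_pos":[0,2,0],"rot":[0,0,0],"jaw":40},{"delta_pos":[0,0,0],"rot":[0,0,0],"jaw":25},{"delta_pos":[0,0,0],"rot":[0,0,0],"jaw":5},{"delta_pos":[0,0,0],"rot":[0,0,0],"jaw":0},{"delta_pos":[0,0,0],"rot":[0,0,0],"jaw":0}]'
```

```text
clock: 4.78
position: [565.8, 68.0, 133.8]
ee_rot: [-0.09, 0.701, -0.701, 0.091]
contact_force: [0.3, 0.7, 1.4]
gripper_width: 8.1
```

```bash
python3 -m creep '[{"delta_pos":[0,0,0],"rot":[0,0,0],"jaw":0},{"delta_pos":[0,0,-4],"rot":[0,0,0],"jaw":0},{"delta_pos":[0,0,-6],"rot":[0,0,0],"jaw":0},{"delta_pos":[0,0,-6],"rot":[0,0,0],"jaw":0},{"delta_pos":[0,0,-6],"rot":[0,0,0],"jaw":0},{"delta_pos":[0,0,-6],"rot":[0,0,0],"jaw":0},{"delta_pos":[0,0,-6],"rot":[0,0,0],"jaw":0},{"delta_pos":[0,0,-6],"rot":[0,0,0],"jaw":0},{"delta_pos":[0,0,-4],"rot":[0,0,0],"jaw":0},{"delta_pos":[0,0,0],"rot":[0,0,0],"jaw":0}]'; python3 - <<'E'
from h import *
im=arm.get_image("wrist")[:,:,::-1]; cv2.imwrite("pics/w3.png",cv2.resize(im[90:290,110:400],None,fx=2.5,fy=2.5,interpolation=cv2.INTER_CUBIC)); print(arm.read_state()["gripper_width"])
E
```

```text
clock: 5.62
position: [554.5, 111.6, 133.8]
ee_rot: [-0.09, 0.701, -0.701, 0.092]
contact_force: [-2.0, 0.8, 5.8]
gripper_width: 8.2
7.737560724936082
```

View pics/w3.png

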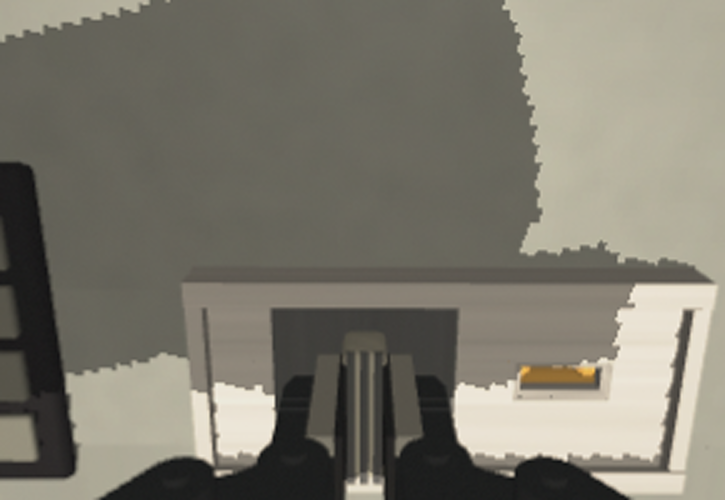

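Keyhole exposed at crop (562,378). The cover is still short of its stop, so I'll push on gently and watch the force.

```bash
python3 -m creep '[{"delta_pos":[0,0,-2],"rot":[0,0,0],"jaw":0},{"delta_pos":[0,0,-2],"rot":[0,0,0],"jaw":0},{"delta_pos":[0,0,-1],"rot":[0,0,0],"jaw":0},{"delta_pos":[0,0,-1],"rot":[0,0,0],"jaw":0},{"delta_pos":[0,0,-1],"rot":[0,0,0],"jaw":0},{"delta_pos":[0,0,-1],"rot":[0,0,0],"jaw":0},{"delta_pos":[0,0,-1],"rot":[0,0,0],"jaw":0},{"delta_pos":[0,0,0],"rot":[0,0,0],"jaw":0},{"delta_pos":[0,0,0],"rot":[0,0,0],"jaw":0},{"delta_pos":[0,0,0],"rot":[0,0,0],"jaw":0}]'
```

```text
clock: 6.5
position: [552.3, 119.7, 133.8]
ee_rot: [-0.09, 0.701, -0.701, 0.091]
contact_force: [-1.0, -1.9, 5.3]
gripper_width: 7.6
```

```bash
python3 -m creep '[{"delta_pos":[0,0,-1],"rot":[0,0,0],"jaw":0},{"delta_pos":[0,0,-1],"rot":[0,0,0],"jaw":0},{"delta_pos":[0,0,-0.5],"rot":[0,0,0],"jaw":0},{"delta_pos":[0,0,-0.5],"rot":[0,0,0],"jaw":0},{"delta_pos":[0,0,0],"rot":[0,0,0],"jaw":0},{"delta_pos":[0,0,0],"rot":[0,0,0],"jaw":0},{"delta_pos":[0,0,0],"rot":[0,0,0],"jaw":0},{"delta_pos":[0,0,0],"rot":[0,0,0],"jaw":0},{"delta_pos":[0,0,0],"rot":[0,0,0],"jaw":0},{"delta_pos":[0,0,0],"rot":[0,0,0],"jaw":0}]'
```

```text
clock: 7.33
position: [552.2, 120.4, 133.8]
ee_rot: [0.09, -0.7, 0.702, -0.091]
contact_force: [3.0, -9.5, 4.9]
gripper_width: 7.7
```

Stopped at 9.5 N, after moving only 0.7 mm of the 3 mm commanded, so the cover is fully open. I'll release, rise and measure the keyhole.

```bash
python3 -m creep '[{"delta_pos":[0,0,1.8],"rot":[0,0,0],"jaw":0},{"delta_pos":[0,0,0],"rot":[0,0,0],"jaw":30},{"delta_pos":[0,0,0],"rot":[0,0,0],"jaw":30},{"delta_pos":[0,0,0],"rot":[0,0,0],"jaw":30},{"delta_pos":[0,-15,0],"rot":[0,0,0],"jaw":40},{"delta_pos":[0,-20,0],"rot":[0,0,0],"jaw":40},{"delta_pos":[0,-20,18],"rot":[0,0,0],"jaw":40},{"delta_pos":[-5,-10,20],"rot":[0,0,0],"jaw":40},{"delta_pos":[-5,0,20],"rot":[0,0,0],"jaw":40},{"delta_pos":[0,0,0],"rot":[0,0,0],"jaw":40}]'
python3 - <<'E'
from h import *
import time
k=arm.calibration("wrist"); im=arm.get_image("wrist")[:,:,::-1].copy(); cv2.imwrite("pics/w4.png",im)
s,p,R=tool(); print(p,R.as_matrix().round(3).tolist())
g=np.array([566.7,64.2,126]); c=proj(k,g)[0]; print("pred",c)
for t in ("keyhole","cover_grip"):
    for d in arm.find_in("wrist",t)[:2]: print(t,round(d["p"],2),np.round(d["location"]),atz(k,d["location"],126).round(1))
# gold blob
hsv=cv2.cvtColor(im,cv2.COLOR_BGR2HSV); x0,y0=(c-35).astype(int); sub=hsv[y0:y0+70,x0:x0+70]
m=((sub[...,1]>90)).astype(np.uint8); n,l,st,ce=cv2.connectedComponentsWithStats(m); 
for i in range(1,n):
    if st[i,4]>20: print(st[i],ce[i]+[x0,y0],atz(k,ce[i]+[x0,y0],126).round(1))
x0,y0=(c-[60,45]).astype(int); print(x0,y0); cv2.imwrite("pics/w4c.png",cv2.resize(im[y0:y0+90,x0:x0+120],None,fx=6,fy=6,interpolation=cv2.INTER_CUBIC))
E
```

```text
clock: 8.17
position: [576.9, 65.0, 198.1]
ee_rot: [-0.089, 0.701, -0.701, 0.09]
contact_force: [-0.2, 0.1, 0.2]
gripper_width: 39.8
[575.90471858  65.83430735 197.29210409] [[-0.968, -0.001, 0.251], [-0.251, 0.0, -0.968], [0.001, -1.0, -0.0]]
pred [254.11484146 214.41253386]
keyhole 0.56 [223. 139.] [621.7 103.7 126. ]
cover_grip 0.72 [185. 214.] [551.7 121.4 126. ]
[ 23  34  24   5 114] [253.5        214.96491228] [566.1  64.6 126. ]
194 169
```

View pics/w4c.png

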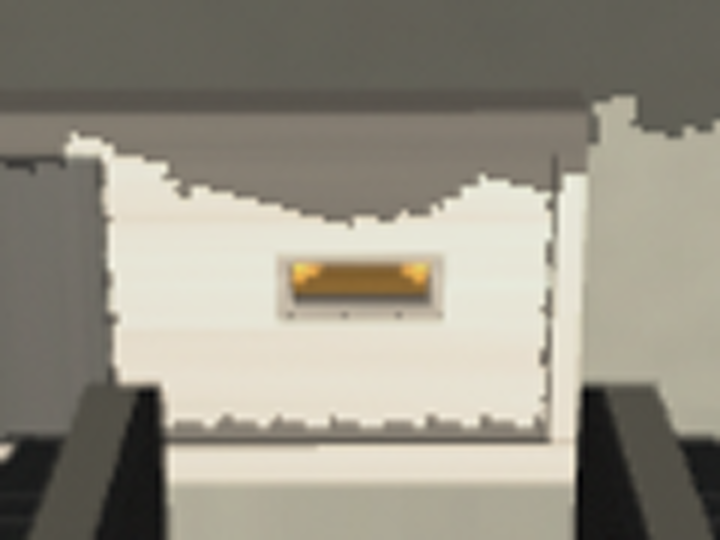

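The keyhole chamfer frame is centred at full-image (253.7,217), giving about (564.6,64.1). That agrees to 0.5 mm along y with the rib-stop estimate. Now to the rack.

```bash
python3 -m creep '[{"delta_pos":[22.4,0,31.9],"rot":[0,0,0],"jaw":45},{"delta_pos":[22.4,0,31.9],"rot":[0,0,0],"jaw":45},{"delta_pos":[22.4,0,31.9],"rot":[0,0,0],"jaw":45},{"delta_pos":[22.4,0,31.9],"rot":[0,0,0],"jaw":45},{"delta_pos":[22.4,0,31.9],"rot":[0,0,0],"jaw":45},{"delta_pos":[22.4,0,31.9],"rot":[0,0,0],"jaw":45},{"delta_pos":[22.4,0,31.9],"rot":[0,0,0],"jaw":45},{"delta_pos":[22.4,0,31.9],"rot":[0,0,0],"jaw":45},{"delta_pos":[0,0,0],"rot":[0,0.119,0],"jaw":45},{"delta_pos":[0,0,0],"rot":[0,0.119,0],"jaw":45}]'
python3 -m creep '[{"delta_pos":[0,0,0],"rot":[0,0.119,0],"jaw":45},{"delta_pos":[0,0,0],"rot":[0,0.119,0],"jaw":45},{"delta_pos":[0,0,0],"rot":[0,0.119,0],"jaw":45},{"delta_pos":[0,0,0],"rot":[0,0.119,0],"jaw":45},{"delta_pos":[0,0,0],"rot":[0,0.119,0],"jaw":45},{"delta_pos":[0,0,0],"rot":[0,0.119,0],"jaw":45},{"delta_pos":[0,0,0],"rot":[0,0.119,0],"jaw":45},{"delta_pos":[0,0,0],"rot":[0,0.119,0],"jaw":45},{"delta_pos":[0,0,0],"rot":[0,0.119,0],"jaw":45},{"delta_pos":[0,0,0],"rot":[0,0.119,0],"jaw":45}]'
python3 - <<'E'
from h import *
k=arm.calibration("wrist"); im=arm.get_image("wrist")[:,:,::-1].copy(); cv2.imwrite("pics/w5.png",im)
s,p,R=tool(); print(p,R.as_matrix().round(3).tolist(),s["joints"].round(2))
print("pred",proj(k,[467.2,-227.3,114]))
for t in ("key_bow","safe_key","house_key","key_rack"):
    for d in arm.masks_of("wrist",t)[:2]:
        r=cv2.minAreaRect(cv2.findNonZero(d["pixels"].astype(np.uint8))); print(t,round(d["p"],2),np.round(d["location"]),r,atz(k,r[0],114).round(1))
cv2.imwrite("pics/w5v.png",cv2.resize(im,(800,600)))
E
```

```text
clock: 9.15
position: [465.9, -226.7, 197.2]
ee_rot: [-0.004, 0.707, -0.707, 0.003]
contact_force: [-0.2, 0.6, 0.1]
gripper_width: 44.8
clock: 9.98
position: [467.0, -224.6, 197.2]
ee_rot: [-0.392, -0.588, 0.588, 0.393]
contact_force: [-0.3, -0.4, -1.0]
gripper_width: 45.4
[ 467.04272766 -224.62048368  197.19156631] [[-0.381, -0.001, -0.925], [0.925, 0.001, -0.381], [0.001, -1.0, 0.001]] [-0.14  0.23 -0.3  -0.   -1.04  0.53]
pred [[255.82721375 195.63127519]]
key_bow 0.81 [261. 193.] ((259.5, 192.0), (38.0, 15.0), 90.0) [ 465.5 -231.6  114. ]
safe_key 0.92 [263. 192.] ((259.5, 192.5), (37.0, 15.0), 90.0) [ 465.4 -231.2  114. ]
house_key 0.98 [256.  54.] ((259.5, 52.0), (34.0, 13.0), 90.0) [ 508.2 -332.6  114. ]
key_rack 0.56 [260. 103.] ((259.5, 114.5), (229.0, 71.0), 90.0) [ 490.8 -291.5  114. ]
```

View pics/w5v.png

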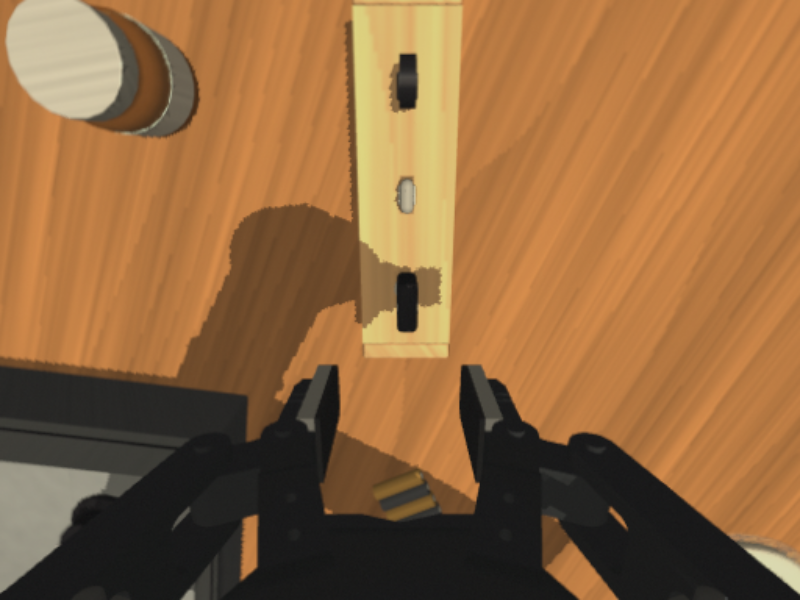

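The safe key's bow (square, longest) is at (259.5,192), the keys line up with the image's vertical, and the yaw is good. I'll shift (-5.5, ·, +4) and descend to z=83.

```bash
python3 -m creep '[{"delta_pos":[-5.5,14,3.9],"rot":[0,0,0],"jaw":45},{"delta_pos":[0,20,0],"rot":[0,0,0],"jaw":45},{"delta_pos":[0,20,0],"rot":[0,0,0],"jaw":45},{"delta_pos":[0,20,0],"rot":[0,0,0],"jaw":45},{"delta_pos":[0,20,0],"rot":[0,0,0],"jaw":45},{"delta_pos":[0,14,0],"rot":[0,0,0],"jaw":45},{"delta_pos":[0,6,0],"rot":[0,0,0],"jaw":45},{"delta_pos":[0,0,0],"rot":[0,0,0],"jaw":45},{"delta_pos":[0,0,0],"rot":[0,0,0],"jaw":45},{"delta_pos":[0,0,0],"rot":[0,0,0],"jaw":45}]'
python3 - <<'E'
from h import *
k=arm.calibration("wrist"); im=arm.get_image("wrist")[:,:,::-1].copy()
for t in ("key_bow","safe_key"):
    for d in arm.masks_of("wrist",t)[:1]:
        r=cv2.minAreaRect(cv2.findNonZero(d["pixels"].astype(np.uint8))); print(t,round(d["p"],2),r,atz(k,r[0],114).round(1))
print(arm.read_state()["position"],proj(k,[*arm.read_state()["position"][:2],114]))
cv2.imwrite("pics/w6v.png",im)
E
```

```text
clock: 11.07
position: [466.7, -232.5, 84.9]
ee_rot: [0.391, 0.59, -0.589, -0.39]
contact_force: [0.0, -0.2, -0.1]
gripper_width: 44.6
key_bow 0.67 ((257.5, 266.5), (79.0, 25.0), 90.0) [ 467.1 -237.1  114. ]
safe_key 0.72 ((257.0, 266.5), (79.0, 26.0), 90.0) [ 467.3 -237.1  114. ]
[ 466.40971542 -232.46373244   84.8280572 ] [[255.05323282 274.75476186]]
```

View pics/w6v.png

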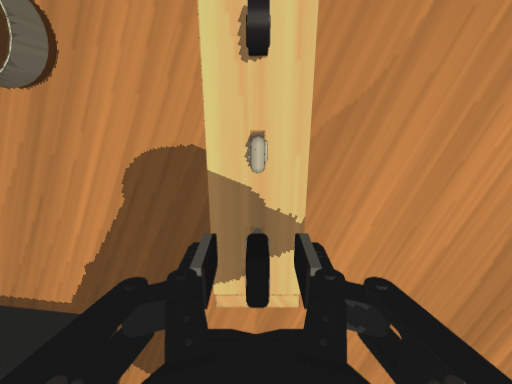

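```bash
python3 - <<'E'
from h import *
k=arm.calibration("wrist"); s,p,R=tool()
for dx in (-8,-6,-4,-2,0,2):
    X=[p+R.apply([dx+a,0,1])*[1,1,0]+[0,0,z-p[2]] for a in (-15,15) for z in (84,114)]
    X=[np.array([*(p+R.apply([dx+a,0,1]))[:2],z]) for a in (-15,15) for z in (84,114)]
    print(dx,proj(k,X)[:,1].round(1))
E
```

```text
-8 [207.8 231.3 254.8 286.8]
-6 [211.1 235.3 257.7 290.3]
-4 [214.4 239.2 260.6 293.7]
-2 [217.6 243.1 263.5 297. ]
0 [220.9 246.9 266.4 300.4]
2 [224.1 250.7 269.3 303.7]
```

The full bow silhouette (rows 227–306) fits dx≈+3.6. I'll correct for that and grip.

```bash
python3 -m creep '[{"delta_pos":[3.6,1.5,0.8],"rot":[0,0,0],"jaw":45},{"delta_pos":[0,0,0],"rot":[0,0,0],"jaw":30},{"delta_pos":[0,0,0],"rot":[0,0,0],"jaw":20},{"delta_pos":[0,0,0],"rot":[0,0,0],"jaw":15},{"delta_pos":[0,0,0],"rot":[0,0,0],"jaw":8},{"delta_pos":[0,0,0],"rot":[0,0,0],"jaw":0},{"delta_pos":[0,0,0],"rot":[0,0,0],"jaw":0},{"delta_pos":[0,0,0],"rot":[0,0,0],"jaw":0},{"delta_pos":[0,0,0],"rot":[0,0,0],"jaw":0},{"delta_pos":[0,0,0],"rot":[0,0,0],"jaw":0}]'
python3 - <<'E'
from h import *
k=arm.calibration("wrist"); im=arm.get_image("wrist")[:,:,::-1].copy();cv2.imwrite("pics/w7.png",im)
s,p,R=tool();print(p,s["contact_force"],s["wrist_torque"])
for d in arm.masks_of("wrist","safe_key")[:1]:
    ys,xs=np.where(d["pixels"]); print(d["p"],ys.min(),ys.max(),xs.min(),xs.max())
for dx in (-2,0,2):
    print(dx,proj(k,[np.array([*(p+R.apply([dx+a,0,0]))[:2],z]) for a in (-15,15) for z in (84,114)])[:,1].round(1))
E
```

```text
clock: 12.05
position: [463.7, -229.4, 82.5]
ee_rot: [0.391, 0.589, -0.589, -0.391]
contact_force: [-0.5, 1.3, 2.6]
gripper_width: 11.2
[ 463.76477149 -229.36031945   82.47970277] [-0.12814709  0.56820311  1.85174925] [0.31323129 0.12564743 0.0156443 ]
0.84 223 304 244 267
-2 [219.3 245.6 265.7 300.3]
0 [222.6 249.5 268.6 303.7]
2 [225.8 253.4 271.5 307.1]
```

Gripped: width 11.2 mm and the bow centred to 0.3 mm. I'll lift it straight out and carry it over.

```bash
python3 -m creep '[{"delta_pos":[0,-5,0],"rot":[0,0,0],"jaw":0},{"delta_pos":[0,-10,0],"rot":[0,0,0],"jaw":0},{"delta_pos":[0,-15,0],"rot":[0,0,0],"jaw":0},{"delta_pos":[0,-18,0],"rot":[0,0,0],"jaw":0},{"delta_pos":[0,-20,0],"rot":[0,0,0],"jaw":0},{"delta_pos":[0,-20,0],"rot":[0,0,0],"jaw":0},{"delta_pos":[0,-20,0],"rot":[0,0,0],"jaw":0},{"delta_pos":[0,-14,0],"rot":[0,0,0],"jaw":0},{"delta_pos":[0,-8,0],"rot":[0,0,0],"jaw":0},{"delta_pos":[8,0,-7],"rot":[0,0,0],"jaw":0}]'
python3 -m creep '[{"delta_pos":[19,0,-17],"rot":[0,0,0],"jaw":0},{"delta_pos":[25,0,-22],"rot":[0,0,0],"jaw":0},{"delta_pos":[28,0,-24],"rot":[0,0,0],"jaw":0},{"delta_pos":[28,0,-24],"rot":[0,0,0],"jaw":0},{"delta_pos":[28,0,-24],"rot":[0,0,0],"jaw":0},{"delta_pos":[28,0,-24],"rot":[0,0,0],"jaw":0},{"delta_pos":[28,0,-24],"rot":[0,0,0],"jaw":0},{"delta_pos":[24,0,-21],"rot":[0,0,0],"jaw":0},{"delta_pos":[17,0,-18],"rot":[0,0.069,0],"jaw":0},{"delta_pos":[0,0,0],"rot":[0,0.069,0],"jaw":0}]'
python3 - <<'E'
from h import *
k=arm.calibration("wrist"); im=arm.get_image("wrist")[:,:,::-1].copy();cv2.imwrite("pics/w8.png",im)
s,p,R=tool();print(p,s["gripper_width"],s["joints"].round(2)); print(go([564.6,64.1,185],(.968,.25)))
print("keyhole pred px",proj(k,[[564.6,64.1,126],[p[0],p[1],p[2]-39.5]]))
E
```

```text
clock: 12.98
position: [467.5, -220.2, 214.7]
ee_rot: [0.393, 0.589, -0.588, -0.39]
contact_force: [1.3, 0.3, 0.8]
gripper_width: 11.1
clock: 13.82
position: [562.9, 69.3, 210.9]
ee_rot: [-0.43, -0.561, 0.561, 0.431]
contact_force: [0.2, -0.3, 0.1]
gripper_width: 11.2
[561.91891506  67.63859419 210.74958215] 11.2156896842804 [ 0.41  0.3  -0.17 -0.   -1.1  -0.15]
(array([-4.10803284, 25.74490979, -1.75343439]), array([-2.60659872e-03,  6.02767563e-03,  3.82909127e-05]))
keyhole pred px [[254.42543695 192.04892851]
 [256.64779767 216.50678283]]
```

View pics/w8.png

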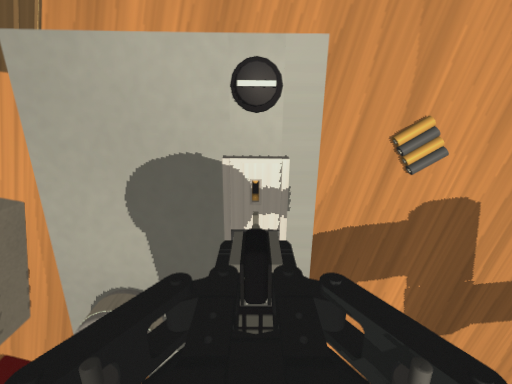

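The keyhole is at about (256,189) and the key shank just below it at (256,218). I'll measure the keyhole's centre precisely and zoom in.

```bash
python3 - <<'E'
from h import *
k=arm.calibration("wrist"); im=cv2.imread("pics/w8.png")
c=im[165:245,205:305]; cv2.imwrite("pics/w8c.png",cv2.resize(c,(750,600),interpolation=cv2.INTER_CUBIC))
s,p,R=tool()
for uv in ((256,189),(256,190),(255,190)): print(uv,R.inv().apply(atz(k,uv,126)-p).round(1))
for dx in (-9,0,9): print("tip edge",dx,proj(k,p+R.apply([dx,39.5,0])), "top of bits", proj(k,p+R.apply([dx,29.5,0])))
E
```

```text
(256, 189) [-8.3 84.8  1.1]
(256, 190) [-7.4 84.8  1.1]
(255, 190) [-7.4 84.8  0.2]
tip edge -9 [[254.71018832 206.65159431]] top of bits [[254.6892024  211.89006822]]
tip edge 0 [[254.71355525 218.25413602]] top of bits [[254.69303663 224.00749986]]
tip edge 9 [[254.71680365 229.53731903]] top of bits [[254.69673111 235.77539289]]
```

View pics/w8c.png

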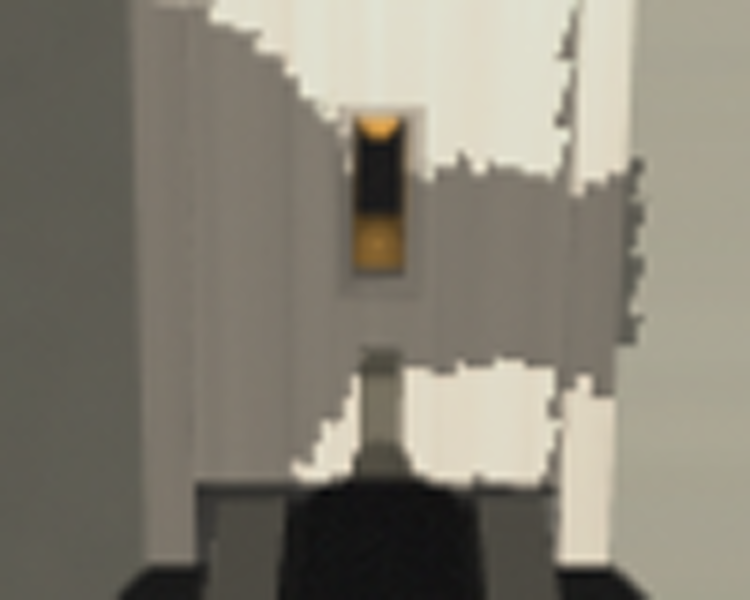

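Keyhole frame centre is (255.4,191.5) and the key column also 255.4, so jaw-direction is aligned; about -6.5 mm is needed along tool x. I'll descend to about 8 mm above the mouth and recheck.

```bash
python3 -m creep '[{"delta_pos":[-3,5,0],"rot":[0,0.006,0],"jaw":0},{"delta_pos":[-3.5,8,0],"rot":[0,0,0],"jaw":0},{"delta_pos":[0,8,0],"rot":[0,0,0],"jaw":0},{"delta_pos":[0,8,0],"rot":[0,0,0],"jaw":0},{"delta_pos":[0,6,0],"rot":[0,0,0],"jaw":0},{"delta_pos":[0,2,0],"rot":[0,0,0],"jaw":0},{"delta_pos":[0,0,0],"rot":[0,0,0],"jaw":0},{"delta_pos":[0,0,0],"rot":[0,0,0],"jaw":0},{"delta_pos":[0,0,0],"rot":[0,0,0],"jaw":0},{"delta_pos":[0,0,0],"rot":[0,0,0],"jaw":0}]'
python3 - <<'E'
from h import *
k=arm.calibration("wrist"); im=arm.get_image("wrist")[:,:,::-1].copy();cv2.imwrite("pics/w9.png",im)
s,p,R=tool();print(p)
q=proj(k,p+R.apply([0,39.5,0]))[0]; print(q)
x0,y0=(q-[50,50]).astype(int); print(x0,y0)
cv2.imwrite("pics/w9c.png",cv2.resize(im[y0:y0+80,x0:x0+100],(750,600),interpolation=cv2.INTER_CUBIC))
for dx in (-9,-5,0): print(dx,proj(k,p+R.apply([dx,39.5,0])),proj(k,p+R.apply([dx,35.5,0])))
for dx in (-12,0,12): print("mouth",dx,proj(k,[*(p+R.apply([dx,0,0]))[:2],126]))
E
```

```text
clock: 14.7
position: [564.0, 58.8, 175.8]
ee_rot: [0.433, 0.56, -0.559, -0.432]
contact_force: [-0.1, 0.7, -1.4]
gripper_width: 11.2
[563.90938799  58.81124676 175.79898449]
[254.79236027 218.2897571 ]
204 168
-9 [[254.78979844 206.68853209]] [[254.78282042 208.72133711]]
-5 [[254.79094886 211.88500452]] [[254.78403658 214.00847199]]
0 [[254.79236027 218.2897571 ]] [[254.7855283 220.5232159]]
mouth -12 [[254.87156276 198.03077088]]
mouth 0 [[254.87337685 212.91685926]]
mouth 12 [[254.87509643 227.28348455]]
```

View pics/w9c.png

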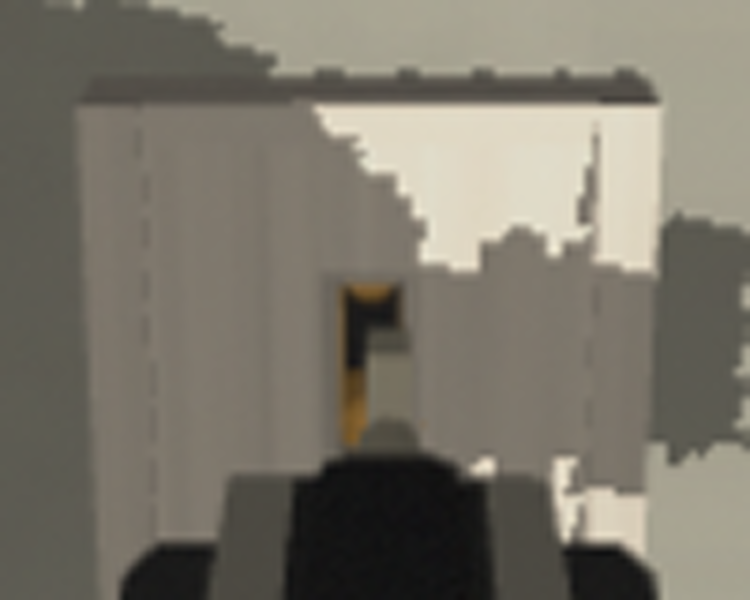

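The key's bits are at crop column 389 against slot 371, so I'll shift z by -1.8 mm and x by +1.5, then lower into the mouth to just above the pins.

```bash
python3 -m creep '[{"delta_pos":[1.5,0,-1.8],"rot":[0,0,0],"jaw":0},{"delta_pos":[0,0,0],"rot":[0,0,0],"jaw":0},{"delta_pos":[0,3,0],"rot":[0,0,0],"jaw":0},{"delta_pos":[0,3,0],"rot":[0,0,0],"jaw":0},{"delta_pos":[0,2,0],"rot":[0,0,0],"jaw":0},{"delta_pos":[0,1.5,0],"rot":[0,0,0],"jaw":0},{"delta_pos":[0,1.5,0],"rot":[0,0,0],"jaw":0},{"delta_pos":[0,1,0],"rot":[0,0,0],"jaw":0},{"delta_pos":[0,0,0],"rot":[0,0,0],"jaw":0},{"delta_pos":[0,0,0],"rot":[0,0,0],"jaw":0}]'
python3 - <<'E'
from h import *
s,p,R=tool();print(p,s["contact_force"].round(1),s["wrist_torque"].round(2),s["gripper_width"],(R.inv().apply(s["contact_force"])).round(1))
k=arm.calibration("wrist"); im=arm.get_image("wrist")[:,:,::-1].copy();cv2.imwrite("pics/w10.png",im)
cv2.imwrite("pics/w10c.png",cv2.resize(im[170:250,205:305],(750,600),interpolation=cv2.INTER_CUBIC))
E
```

```text
clock: 15.58
position: [565.1, 60.6, 163.3]
ee_rot: [-0.432, -0.559, 0.56, 0.432]
contact_force: [-0.4, -0.2, -0.6]
gripper_width: 11.4
[565.07341213  60.58252335 163.29744118] [-0.4 -0.2 -0.6] [ 0.03 -0.05  0.01] 11.392877319258675 [-0.1  0.6  0.5]
```

View pics/w10c.png

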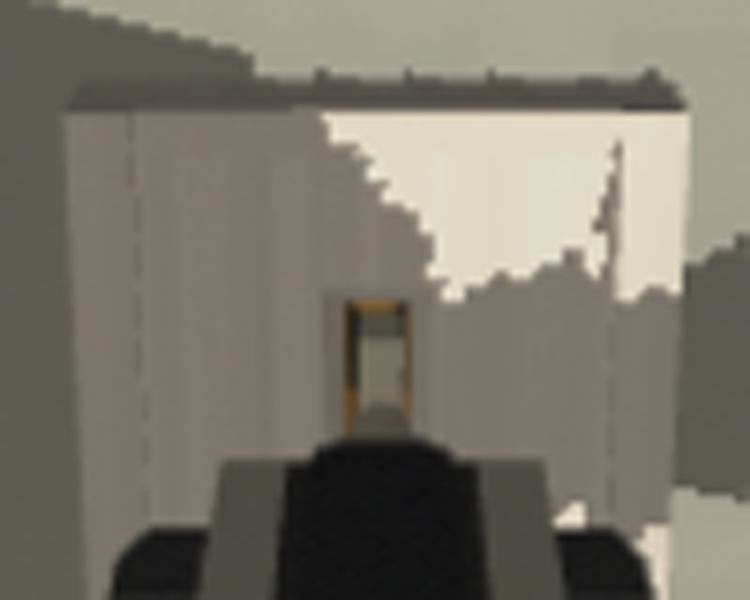

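The bits are inside the mouth, near centre, with no force. I'll nudge z by -0.4 and lower on to the pins.

```bash
python3 -m creep '[{"delta_pos":[0,0,-0.4],"rot":[0,0,0],"jaw":0},{"delta_pos":[0,1,0],"rot":[0,0,0],"jaw":0},{"delta_pos":[0,1,0],"rot":[0,0,0],"jaw":0},{"delta_pos":[0,1,0],"rot":[0,0,0],"jaw":0},{"delta_pos":[0,1,0],"rot":[0,0,0],"jaw":0},{"delta_pos":[0,1,0],"rot":[0,0,0],"jaw":0},{"delta_pos":[0,1,0],"rot":[0,0,0],"jaw":0},{"delta_pos":[0,0.5,0],"rot":[0,0,0],"jaw":0},{"delta_pos":[0,0,0],"rot":[0,0,0],"jaw":0},{"delta_pos":[0,0,0],"rot":[0,0,0],"jaw":0}]'
python3 - <<'E'
from h import *
s,p,R=tool();print(p,s["wrist_torque"].round(2),(R.inv().apply(s["contact_force"])).round(1))
E
```

```text
clock: 16.47
position: [565.5, 60.7, 157.4]
ee_rot: [0.432, 0.56, -0.559, -0.432]
contact_force: [-1.3, -0.2, 3.8]
gripper_width: 11.2
[565.53378865  60.71129418 157.44526047] [-0.04  0.55 -0.09] [ 0.1 -3.8  1.3]
```

3.8 N at 8 mm down, so the key is on the pins. Now wiggle ±0.1 rad under light pressure.

```bash
python3 -m creep '[{"delta_pos":[0,1,0],"rot":[0,0.1,0],"jaw":0},{"delta_pos":[0,0.2,0],"rot":[0,-0.1,0],"jaw":0},{"delta_pos":[0,0.2,0],"rot":[0,-0.1,0],"jaw":0},{"delta_pos":[0,0.2,0],"rot":[0,0.1,0],"jaw":0},{"delta_pos":[0,0.2,0],"rot":[0,0.1,0],"jaw":0},{"delta_pos":[0,0.2,0],"rot":[0,-0.1,0],"jaw":0},{"delta_pos":[0,0.2,0],"rot":[0,-0.1,0],"jaw":0},{"delta_pos":[0,0.2,0],"rot":[0,0.1,0],"jaw":0},{"delta_pos":[0,0,0],"rot":[0,0,0],"jaw":0},{"delta_pos":[0,0,0],"rot":[0,0,0],"jaw":0}]'
python3 - <<'E'
from h import *
s,p,R=tool();print(p,s["wrist_torque"].round(2),(R.inv().apply(s["contact_force"])).round(1))
E
```

```text
clock: 17.3
position: [566.6, 61.0, 155.8]
ee_rot: [0.433, 0.56, -0.559, -0.431]
contact_force: [-0.2, 1.1, 5.2]
gripper_width: 11.2
[566.58210961  60.97119669 155.76317625] [ 0.09  0.2  -0.03] [ 1.1 -5.2 -0.1]
```

```bash
python3 -m creep '[{"delta_pos":[0,0.8,0],"rot":[0,0.1,0],"jaw":0},{"delta_pos":[0,0.4,0],"rot":[0,-0.1,0],"jaw":0},{"delta_pos":[0,0.4,0],"rot":[0,-0.1,0],"jaw":0},{"delta_pos":[0,0.4,0],"rot":[0,0.1,0],"jaw":0},{"delta_pos":[0,0.4,0],"rot":[0,0.1,0],"jaw":0},{"delta_pos":[0,0.4,0],"rot":[0,-0.1,0],"jaw":0},{"delta_pos":[0,0.4,0],"rot":[0,-0.1,0],"jaw":0},{"delta_pos":[0,0.4,0],"rot":[0,0.1,0],"jaw":0},{"delta_pos":[0,0,0],"rot":[0,0,0],"jaw":0},{"delta_pos":[0,0,0],"rot":[0,0,0],"jaw":0}]'
python3 - <<'E'
from h import *
s,p,R=tool();print(p,s["wrist_torque"].round(2),(R.inv().apply(s["contact_force"])).round(1))
E
```

```text
clock: 18.13
position: [565.7, 60.9, 150.6]
ee_rot: [0.432, 0.56, -0.56, -0.432]
contact_force: [1.0, -0.0, -0.4]
gripper_width: 11.1
[565.71601232  60.88348857 150.6238133 ] [ 0.17 -0.19 -0.03] [-0.3  0.4 -0.9]
```

The force has dropped and the tip is about 15 mm down, past the pins. I'll go on into the core.

```bash
python3 -m creep '[{"delta_pos":[0,0.8,0],"rot":[0,0,0],"jaw":0},{"delta_pos":[0,0.8,0],"rot":[0,0,0],"jaw":0},{"delta_pos":[0,0.8,0],"rot":[0,0,0],"jaw":0},{"delta_pos":[0,0.8,0],"rot":[0,0,0],"jaw":0},{"delta_pos":[0,0.8,0],"rot":[0,0,0],"jaw":0},{"delta_pos":[0,0.8,0],"rot":[0,0,0],"jaw":0},{"delta_pos":[0,0.8,0],"rot":[0,0,0],"jaw":0},{"delta_pos":[0,0.4,0],"rot":[0,0,0],"jaw":0},{"delta_pos":[0,0,0],"rot":[0,0,0],"jaw":0},{"delta_pos":[0,0,0],"rot":[0,0,0],"jaw":0}]'
python3 - <<'E'
from h import *
s,p,R=tool();print(p,s["wrist_torque"].round(2),(R.inv().apply(s["contact_force"])).round(1))
E
```

```text
clock: 18.97
position: [565.1, 60.6, 144.3]
ee_rot: [-0.432, -0.559, 0.56, 0.433]
contact_force: [0.8, 0.4, -1.6]
gripper_width: 11.0
[565.08422325  60.60913626 144.30631857] [ 0.11 -0.06  0.01] [ 0.1  1.6 -0.9]
```

```bash
python3 -m creep '[{"delta_pos":[0,1,0],"rot":[0,0,0],"jaw":0},{"delta_pos":[0,1,0],"rot":[0,0,0],"jaw":0},{"delta_pos":[0,1,0],"rot":[0,0,0],"jaw":0},{"delta_pos":[0,1,0],"rot":[0,0,0],"jaw":0},{"delta_pos":[0,0.8,0],"rot":[0,0,0],"jaw":0},{"delta_pos":[0,0.6,0],"rot":[0,0,0],"jaw":0},{"delta_pos":[0,0.4,0],"rot":[0,0,0],"jaw":0},{"delta_pos":[0,0.4,0],"rot":[0,0,0],"jaw":0},{"delta_pos":[0,0.2,0],"rot":[0,0,0],"jaw":0},{"delta_pos":[0,0,0],"rot":[0,0,0],"jaw":0}]'
python3 - <<'E'
from h import *
s,p,R=tool();print(p,s["wrist_torque"].round(2),(R.inv().apply(s["contact_force"])).round(1))
E
```

```text
clock: 19.8
position: [565.4, 60.7, 138.5]
ee_rot: [0.432, 0.56, -0.56, -0.432]
contact_force: [-0.1, -0.5, 0.0]
gripper_width: 11.2
[565.44672335  60.70610984 138.51334521] [-0.    0.06  0.07] [-0.5 -0.   0.2]
```

```bash
python3 -m creep '[{"delta_pos":[0,0.4,0],"rot":[0,0,0],"jaw":0},{"delta_pos":[0,0.4,0],"rot":[0,0,0],"jaw":0},{"delta_pos":[0,0.4,0],"rot":[0,0,0],"jaw":0},{"delta_pos":[0,0.4,0],"rot":[0,0,0],"jaw":0},{"delta_pos":[0,0,0],"rot":[0,0,0],"jaw":0},{"delta_pos":[0,0,0],"rot":[0,0,0],"jaw":0},{"delta_pos":[0,0,0],"rot":[0,0,0],"jaw":0},{"delta_pos":[0,0,0],"rot":[0,0,0],"jaw":0},{"delta_pos":[0,0,0],"rot":[0,0,0],"jaw":0},{"delta_pos":[0,0,0],"rot":[0,0,0],"jaw":0}]'
python3 - <<'E'
from h import *
s,p,R=tool();print(p,s["wrist_torque"].round(2),(R.inv().apply(s["contact_force"])).round(1))
E
```

```text
clock: 20.63
position: [565.5, 60.7, 138.4]
ee_rot: [0.432, 0.56, -0.56, -0.432]
contact_force: [-3.1, -0.2, 7.7]
gripper_width: 11.2
[565.51662695  60.6995588  138.37442696] [ 0.11  1.03 -0.02] [ 0.6 -7.7  3.1]
```

Seated: 7.7 N at z 138.4, exactly the expected collar height. I'll turn clockwise, keeping the key axis (about 2.5 mm along tool x from the TCP) fixed.

```bash
python3 -m creep '[{"delta_pos":[0,-0.4,0.4],"rot":[0,0,0],"jaw":0},{"delta_pos":[0,0,0.2],"rot":[0,0.08,0],"jaw":0},{"delta_pos":[0,0,0.2],"rot":[0,0.08,0],"jaw":0},{"delta_pos":[0,0,0.2],"rot":[0,0.08,0],"jaw":0},{"delta_pos":[0,0,0.2],"rot":[0,0.08,0],"jaw":0},{"delta_pos":[0,0,0.2],"rot":[0,0.08,0],"jaw":0},{"delta_pos":[0,0,0.2],"rot":[0,0.08,0],"jaw":0},{"delta_pos":[0,0,0.2],"rot":[0,0.08,0],"jaw":0},{"delta_pos":[0,0,0],"rot":[0,0,0],"jaw":0},{"delta_pos":[0,0,0],"rot":[0,0,0],"jaw":0}]'
python3 - <<'E'
from h import *
s,p,R=tool();z=R.as_matrix()[:,2];print(p,s["wrist_torque"].round(2),(R.inv().apply(s["contact_force"])).round(1),"yaw",np.arctan2(z[1],z[0]),s["joints"].round(2))
E
```

```text
clock: 21.47
position: [564.2, 60.8, 138.4]
ee_rot: [0.57, 0.419, -0.418, -0.57]
contact_force: [-3.0, 0.9, 5.9]
gripper_width: 11.1
[564.1566891   60.77333327 138.4187062 ] [0.14 0.58 0.01] [ 0.  -5.9  3.1] yaw 2.837044325375722 [ 0.39  0.37 -0.27  0.   -0.93 -0.7 ]
```

```bash
python3 -m creep '[{"delta_pos":[0,0,0.6],"rot":[0,0,0],"jaw":0},{"delta_pos":[0,0,0.2],"rot":[0,0.08,0],"jaw":0},{"delta_pos":[0,0,0.2],"rot":[0,0.08,0],"jaw":0},{"delta_pos":[0,0,0.2],"rot":[0,0.08,0],"jaw":0},{"delta_pos":[0,0,0.2],"rot":[0,0.08,0],"jaw":0},{"delta_pos":[0,0,0.2],"rot":[0,0.08,0],"jaw":0},{"delta_pos":[0,0,0.2],"rot":[0,0.08,0],"jaw":0},{"delta_pos":[0,0,0.2],"rot":[0,0.08,0],"jaw":0},{"delta_pos":[0,0,0],"rot":[0,0,0],"jaw":0},{"delta_pos":[0,0,0],"rot":[0,0,0],"jaw":0}]'
python3 - <<'E'
from h import *
s,p,R=tool();z=R.as_matrix()[:,2];print(p,s["wrist_torque"].round(2),(R.inv().apply(s["contact_force"])).round(1),"yaw",np.arctan2(z[1],z[0]),s["joints"].round(2))
E
```

```text
clock: 22.3
position: [562.9, 61.7, 138.4]
ee_rot: [0.664, 0.246, -0.244, -0.663]
contact_force: [-0.3, 0.3, 5.2]
gripper_width: 11.0
[562.87492374  61.66021701 138.43401761] [0.01 0.22 0.05] [-0.  -5.2  0.3] yaw 2.277260913542724 [ 0.4   0.37 -0.27  0.   -0.93 -1.26]
```

```bash
python3 -m creep '[{"delta_pos":[0,0,0.2],"rot":[0,0.08,0],"jaw":0},{"delta_pos":[0,0,0.2],"rot":[0,0.08,0],"jaw":0},{"delta_pos":[0,0,0.2],"rot":[0,0.08,0],"jaw":0},{"delta_pos":[0,0,0.2],"rot":[0,0.08,0],"jaw":0},{"delta_pos":[0,0,0.2],"rot":[0,0.08,0],"jaw":0},{"delta_pos":[0,0,0.2],"rot":[0,0.08,0],"jaw":0},{"delta_pos":[0,0,0.15],"rot":[0,0.06,0],"jaw":0},{"delta_pos":[0,0,0.1],"rot":[0,0.04,0],"jaw":0},{"delta_pos":[0,0,0],"rot":[0,0,0],"jaw":0},{"delta_pos":[0,0,0],"rot":[0,0,0],"jaw":0}]'
python3 - <<'E'
from h import *
s,p,R=tool();z=R.as_matrix()[:,2];y=np.arctan2(z[1],z[0]);print(p,s["wrist_torque"].round(3),(R.inv().apply(s["contact_force"])).round(1),"turned",-2.888+2*np.pi-y,s["joints"].round(2))
E
```

```text
clock: 23.13
position: [562.3, 63.0, 138.4]
ee_rot: [-0.706, -0.046, 0.044, 0.706]
contact_force: [1.0, 0.1, 3.8]
gripper_width: 11.1
[562.28421965  62.9935101  138.41455558] [0.071 0.264 0.157] [ 1.  -3.8 -0. ] turned 1.6977077816085857 [ 0.4   0.37 -0.27  0.   -0.93 -1.84]
```

```bash
python3 -m creep '[{"delta_pos":[0,0,0.1],"rot":[0,0.03,0],"jaw":0},{"delta_pos":[0,0,0.1],"rot":[0,0.03,0],"jaw":0},{"delta_pos":[0,0,0],"rot":[0,0,0],"jaw":0},{"delta_pos":[0,0,0],"rot":[0,0,0],"jaw":0},{"delta_pos":[0,0,0],"rot":[0,0,0],"jaw":0},{"delta_pos":[0,0,0],"rot":[0,0,0],"jaw":0},{"delta_pos":[0,0,0],"rot":[0,0,0],"jaw":0},{"delta_pos":[0,0,0],"rot":[0,0,0],"jaw":0},{"delta_pos":[0,0,0],"rot":[0,0,0],"jaw":0},{"delta_pos":[0,0,0],"rot":[0,0,0],"jaw":0}]'
python3 - <<'E'
from h import *
s,p,R=tool();z=R.as_matrix()[:,2];y=np.arctan2(z[1],z[0]);print(p,s["wrist_torque"].round(3),(R.inv().apply(s["contact_force"])).round(1),"turned",-2.888+2*np.pi-y)
im=arm.get_image("wrist")[:,:,::-1].copy();cv2.imwrite("pics/w11.png",im)
E
```

```text
clock: 23.97
position: [562.3, 63.2, 138.4]
ee_rot: [-0.707, -0.025, 0.023, 0.707]
contact_force: [-0.6, -0.4, 5.6]
gripper_width: 11.2
[562.26049751  63.16667611 138.41260688] [-0.005  0.255  0.081] [-0.6 -5.6 -0.3] turned 1.7575582702699697
```

```bash
python3 -m creep '[{"delta_pos":[0,0,0.1],"rot":[0,0.05,0],"jaw":0},{"delta_pos":[0,0,0.1],"rot":[0,0.05,0],"jaw":0},{"delta_pos":[0,0,0],"rot":[0,0,0],"jaw":0},{"delta_pos":[0,0,0],"rot":[0,0,0],"jaw":0},{"delta_pos":[0,0,0],"rot":[0,0,0],"jaw":0},{"delta_pos":[0,0,0],"rot":[0,0,0],"jaw":0},{"delta_pos":[0,0,0],"rot":[0,0,0],"jaw":0},{"delta_pos":[0,0,0],"rot":[0,0,0],"jaw":0},{"delta_pos":[0,0,0],"rot":[0,0,0],"jaw":0},{"delta_pos":[0,0,0],"rot":[0,0,0],"jaw":0}]'
python3 - <<'E'
from h import *
T=[]
for i in range(6):
    arm.get_image("wrist"); s,p,R=tool(); T.append(s["wrist_torque"])
z=R.as_matrix()[:,2];y=np.arctan2(z[1],z[0]);print(p,np.mean(T,0).round(3),np.std(T,0).round(3),(R.inv().apply(s["contact_force"])).round(1),"turned",-2.888+2*np.pi-y,s["gripper_width"])
k=arm.calibration("wrist")
for t in ("key_bow","safe_key"):
  for d in arm.masks_of("wrist",t)[:1]:
    r=cv2.minAreaRect(cv2.findNonZero(d["pixels"].astype(np.uint8))); print(t,d["p"],r)
E
```

```text
clock: 24.85
position: [562.3, 63.4, 138.4]
ee_rot: [0.707, -0.01, 0.012, -0.707]
contact_force: [-0.4, -0.3, 4.9]
gripper_width: 11.5
[562.28739709  63.36265066 138.4387266 ] [0.003 0.235 0.567] [0.033 0.016 0.025] [-0.2 -5.  -0.5] turned 1.8551783763157015 11.341817466367171
key_bow 0.96 ((255.5, 265.0), (76.0, 23.0), 90.0)
safe_key 0.89 ((255.5, 265.0), (76.0, 23.0), 90.0)
```

Torque jumped to 0.57 N m, well above the 0.1 N m spring, so the core is on its stop. I'll ease off slightly, confirm it stays loaded, and check the other things.

```bash
python3 -m creep '[{"delta_pos":[0,0,0],"rot":[0,-0.03,0],"jaw":0},{"delta_pos":[0,0,0],"rot":[0,0,0],"jaw":0},{"delta_pos":[0,0,0],"rot":[0,0,0],"jaw":0},{"delta_pos":[0,0,0],"rot":[0,0,0],"jaw":0},{"delta_pos":[0,0,0],"rot":[0,0,0],"jaw":0},{"delta_pos":[0,0,0],"rot":[0,0,0],"jaw":0},{"delta_pos":[0,0,0],"rot":[0,0,0],"jaw":0},{"delta_pos":[0,0,0],"rot":[0,0,0],"jaw":0},{"delta_pos":[0,0,0],"rot":[0,0,0],"jaw":0},{"delta_pos":[0,0,0],"rot":[0,0,0],"jaw":0}]'
python3 - <<'E'
from h import *
T=[]
for i in range(6):
    im=arm.get_image("top"); s,p,R=tool(); T.append(s["wrist_torque"])
z=R.as_matrix()[:,2];y=np.arctan2(z[1],z[0]);print(p,np.mean(T,0).round(3),(R.inv().apply(s["contact_force"])).round(1),"turned",-2.888+2*np.pi-y,s["gripper_width"])
a=cv2.imread("pics/top0.png").astype(int); d=np.abs(a-im[:,:,::-1]).max(2)
# change at the other keys, tin, jar, batteries (px in 512 frame)
for n,(u,v) in dict(house=(562,323),pad=(537,334),safe_slot=(513,343),jar=(535,247),tin=(297,248),batt=(413,383),teapot=(160,377),bottle=(655,343)).items():
    u=int(u*.64);v=int(v*.64);print(n,d[v-5:v+6,u-5:u+6].mean().round(1))
E
```

```text
clock: 26.08
position: [562.3, 63.4, 138.4]
ee_rot: [0.707, 0.0, 0.002, -0.707]
contact_force: [0.1, 0.2, 5.7]
gripper_width: 11.0
[562.22812806  63.33428601 138.378869  ] [0.013 0.25  0.398] [-0.4 -4.6  0.7] turned 1.8260649165585017 11.101257922659318
house 1.9
pad 2.0
safe_slot 42.3
jar 2.2
tin 2.3
batt 1.6
teapot 3.4
bottle 1.5
```

The key stays loaded at 0.40 N m against the stop, seated and gripped, and the other things are unchanged. Handing in.

```bash
python3 -c "
from bench import arm
print(arm.job_done())"
```

```text
the job is handed in; nothing more can be done
None
```

The safe key is in the lock, turned clockwise to its stop, and the gripper is still holding it there. I handed the job in at about 26 s of the 61 s allowed.

- **Cover:** I slid it towards the keypad until it stopped; it then resisted with 9.5 N and barely moved.
- **Key:** I lifted the safe key straight out of the rack and lowered it into the keyhole. A ±0.1 rad wiggle under light pressure (about 5 N) took it past the pins. It seated at the expected collar height, with 7.7 N on the plate.
- **Turn:** The torque rose to 0.57 N m, well above the 0.1 N m spring, so the core is against its stop. I eased it back to a steady 0.40 N m, with about 5 N still pressing down and 11 mm between the jaws.
- **Everything else:** In the top view, the areas around the other two keys, jar, tin, batteries, teapot and bottle look the same as at the start. I did not check the kettle this way.

**Doubtful checks:**
- The wrist turned 1.83 rad, against about 1.70 expected (the stop plus the play). The extra 0.13 rad is probably give or slight slip in the grip.
- Single torque readings were noisy before the stop (0.16, then 0.08 N m).
- I had used all 12 picture views, so I did not look at the final turned pose and relied on the force, torque and detector readings.

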